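# Stand the tumbler marker on its heavy end on the pile that goes out next

## Task

The orange tumbler marker shows the office courier which pile of cards goes out next. A steel weight is hidden in one of its two look-alike ends and it only stays standing on that end: lift it level off its cradle and hold it so for a moment to feel which end is heavy, then turn it up and stand it gently, heavy end down, in the middle of the green-topped pile and let go. Leave the stapler and the hole punch where they are.

Things in the scene. Friction and masses are not known exactly. Their poses are not given: they have to be found in the camera images.
- marker: orange bar 40 x 40 mm, 130 mm long over its two alike 6 mm black end domes, 0.33 kg; origin at its middle, x along it. A hidden 0.22 kg weight sits 41 mm from the middle, towards +x or -x (varies; the axes do not tell), so the centre of mass is 27 mm to that side. On its heavy end it stands and rights itself, on the other it falls. Starts lying level in the cradle, middle 60 mm above the desk.
- cradle: fixed black cradle under the marker; origin under its centre on the desk, x along the marker. Base 112 x 64 x 6 mm; two U-shaped saddles 12 mm wide at x = -42 and +42 mm, 56 mm over all in y, floors 40 mm and cheeks 52 mm above the desk, 46 mm between the cheeks. Between the saddles the marker's sides are free to grasp.
- green_stack: fixed pile of cards with a green top, 120 x 100 mm (x, y), top 20 mm above the desk; origin under its centre on the desk, z up. The marker is to stand on this pile.
- yellow_stack: fixed pile of cards like the green one, 20 mm high, with a yellow top
- blue_stack: fixed pile of cards like the green one, 20 mm high, with a blue top
- stapler: loose red and black stapler, 130 x 34 x 46 mm, origin under its middle
- punch: loose hole punch, 100 x 110 x 50 mm, origin under its centre
Things that resemble listed ones, but are neither listed nor needed, are in the scene too. There is more than one size of the marker; the one meant has the size given above.

How it is judged:
By the outcome, as a careful person would: the job done as asked, in the order asked, and still so for the second after the job is handed in, with the robot touching nothing.
It also fails if it takes over 58 s, if anything falls off the work surface, if the arm or the gripper's body presses on something with over 40 N, if the wrist force passes 120 N, or if a joint passes its speed limit or range.

## Robot

A 7-joint arm with a two-finger parallel gripper is mounted at the origin on the work surface. World frame = base frame: x ahead of the robot, y to its left, z up, the work surface at z = 0. Lengths are in m, angles in degrees, forces in N, time in s.
With the tool pointing down it reaches from about 0.425 to 0.875 m from the base axis. Payload 4.7 kg.
Tool frame: the origin (TCP) lies at the very end of the fingers, on their centre line; the grasp point (between the pads) lies 19 mm behind it; z points along the fingers, y is the line along which they close (so a half turn about z gives the same grasp; the last joint's range is limited). The gripper opens to 87 mm and grips with 3 to 60 N. Pads are 19 mm wide; open, the fingers measure 117 mm over their backs; the gripper's body (75 mm by 190 mm) begins 51 mm behind the grasp point.
Start: joints at [64.578, 18.392, -4.016, 83.108, 1.295, 78.541, -3.26], TCP at [0.287, -0.583, 0.223] pointing down, gripper open.
Joint ranges: [-163.93, 163.93], [-17.29, 119.83], [-79.2, 71.16], [3.27, 140.29], [-89.18, 269.18], [5.43, 117.66], [-154.24, 154.24]. Speed limits (degrees/s): [147.25, 147.25, 180, 180, 180, 180, 180].

## Interface

Orientations are given as [roll, pitch, yaw] about the fixed x, y, z axes, in that order (R = Rz(yaw) Ry(pitch) Rx(roll)).
In Python, from cell import get_obs, read_camera, sign_off, silhouettes gives the robot as it stands.
- The arm moves only by the tool play_rows, never from a script. Its argument "steps" is a list that holds one entry, the list of rows, each a list of 7 numbers: the shift along the tool's x, y, z in m, then the turn, a rotation vector about the tool's x, y, z in rad, then the finger opening in m, from 0 to 0.087. A call has 1 to 12 rows; each row shifts and turns the commanded pose from where the row before left it, along the tool's axes as they then stand; what a row does not reach is not made up. A row lasts 1/10 s, in which the tool goes at most 50 mm and 8.59 degrees, less where a joint would pass 70% of its speed; a pose out of reach is approached as far as the arm can. A call is refused whole if a number of a shift passes 0.05 or a number of a turn 0.15, either way. A call with a gripper value outside its range is refused whole. The fingers move at their own pace and stop on an object; "force" is the grip in N (left out, the last holds). Time passes only in rows, so rows that do not move let the fingers close. It gives the time, the measured TCP pose, the force, the opening and the grip force at its end, in the units of the state.
- get_obs(): the state, without advancing time (a new reading comes with each control period).
- read_camera(name): name is "side" or "top" or "wrist"; returns a dict with "frame" (384x512x3 uint8, red, green, blue), "intrinsics" (3x3 intrinsics, pixels), "view" (4x4, takes a point from world to camera coordinates). Camera axes: x right, y up, looking along -z (the intrinsics and any distortion apply to the point x, -y, -z); pixel columns grow to the right and rows downward; lengths in m; the calibration is good to about 2 mm. A picture is of the moment at which its call begins. There is no depth.
- sign_off(): hands the job in; it is judged then, once.
Trained networks look in the newest picture that a camera, given by its name, has taken for a name from the list of things; names that differ only in an ending like _2 or _b are one class to them, and where a whole thing is asked for, a point or a joint stands for the part that bears it (a point fixed in the world has none). Each returns a list of dicts, best first, with "p" (0 to 1); they miss things now and then, are a little off and sometimes report something else, mostly with a low value. They report only what shows in the picture. A call takes as long as a camera call. They do not tell look-alikes from the thing itself.
- silhouettes(camera, name): "pixels" (384x512 bool, what is visible of it) and "extent" ([left, top, right, bottom] in pixels, round what is visible of it).
The state is a dict: "time_s": time; "qpos": joint angles; "joint_velocities": joint speeds; "effort": joint torques, N m; "tool_pos": TCP position; "tool_rot": TCP orientation; "force": force on the tool from outside, world axes, zero at the start; "wrist_torque": the same for the moment, N m; "grip_width": finger opening in m; "grasp_force": force on a finger pad.
Only numpy, scipy, OpenCV 4.12 (cv2) and the standard library are available. Lean on these libraries where they do the work, as an engineer would, in place of code of your own. Each camera call takes 0.05 s, during which the arm holds its last target. There are 200 camera calls.

## Working session

There is one attempt and no reset: what is moved stays moved. The work goes in short steps, Python scripts to look and compute and a tool call to move; the robot and the scene stay as the last step left them, time stands still between calls to the robot, and variables do not carry over. Pictures are saved under pics/ and viewed, at most 10 in all, crops included, and the job is handed in when it is done.

Besides the shell and the picture viewer there is one more tool, called after "Request:" as name(argument=value, ...) on one line, values as JSON. play_rows: Moves the arm, as the interface text tells. Its arguments: {"type":"object","properties":{"steps":{"type":"array","items":{"type":"array","items":{"type":"array","items":{"type":"number"}}}},"force":{"type":"number"}},"required":["steps"]}

```bash
mkdir -p pics
cat > h.py <<'E'
import numpy as np, cv2
from cell import *
def ray(c,u,v):
    K=np.array(c["intrinsics"]);V=np.array(c["view"])
    d=np.linalg.inv(K)@[u,v,1]; d=np.array([d[0],-d[1],-d[2]])
    R=V[:3,:3]; return -R.T@V[:3,3], R.T@d
def plane(c,u,v,z):
    o,d=ray(c,u,v); return o+d*(z-o[2])/d[2]
def proj(c,p):
    K=np.array(c["intrinsics"]);V=np.array(c["view"])
    q=V[:3,:3]@p+V[:3,3]; q=K@[q[0],-q[1],-q[2]]; return q[:2]/q[2]
E
python3 - <<'E'
from h import *
cs={}
for n in ["top","side"]:
    c=read_camera(n); cv2.imwrite(f"pics/{n}0.png",c["frame"][:,:,::-1])
    for t,z in [("marker",.08),("cradle",.02),("green_stack",.02),("yellow_stack",.02),("blue_stack",.02),("stapler",.02),("punch",.02)]:
        for s in silhouettes(n,t):
            m=s["pixels"].astype(np.uint8)
            ys,xs=np.nonzero(m)
            if len(xs)==0: continue
            r=cv2.minAreaRect(np.c_[xs,ys].astype(np.float32))
            b=[plane(c,*q,z)[:2].round(3).tolist() for q in cv2.boxPoints(r)]
            print(n,t,round(s["p"],2),[int(e) for e in s["extent"]],plane(c,*r[0],z)[:2].round(3),b if n=="top" else "")
    print(ray(c,256,192))
print(get_obs())
E
```

```text
top marker 0.6 [262, 230, 321, 257] [ 0.433 -0.075] [[0.411, 0.016], [0.468, 0.012], [0.455, -0.165], [0.399, -0.16]]
top marker 0.46 [283, 145, 310, 162] [ 0.704 -0.091] [[0.693, -0.048], [0.725, -0.051], [0.716, -0.134], [0.684, -0.13]]
top cradle 0.73 [274, 190, 309, 199] [ 0.581 -0.081] [[0.574, -0.027], [0.592, -0.028], [0.588, -0.134], [0.569, -0.133]]
top green_stack 0.62 [228, 163, 257, 208] [0.607 0.074] [[0.664, 0.129], [0.672, 0.028], [0.551, 0.018], [0.543, 0.118]]
top yellow_stack 0.63 [170, 175, 205, 214] [0.567 0.248] [[0.513, 0.306], [0.635, 0.294], [0.622, 0.19], [0.5, 0.203]]
top blue_stack 0.6 [328, 170, 364, 206] [ 0.61  -0.255] [[0.663, -0.195], [0.68, -0.299], [0.558, -0.314], [0.542, -0.211]]
top stapler 0.63 [380, 209, 405, 248] [ 0.483 -0.403] [[0.538, -0.362], [0.553, -0.409], [0.428, -0.444], [0.413, -0.397]]
top punch 0.84 [107, 209, 148, 242] [0.473 0.436] [[0.424, 0.498], [0.526, 0.499], [0.523, 0.374], [0.421, 0.373]]
top punch 0.69 [169, 177, 206, 217] [0.568 0.246] [[0.513, 0.303], [0.634, 0.293], [0.622, 0.189], [0.502, 0.201]]
(array([0.44094393, 0.
[... 680 characters left out ...]
_s': 0.8, 'qpos': array([64.57835994, 18.39151159, -4.01657341, 83.1070082 ,  1.29348396,
       78.54113231, -3.25996478]), 'joint_velocities': array([ 0.06981011, -0.02019692,  0.0851239 ,  0.01205465,  0.0222245 ,
       -0.04934496, -0.00985485]), 'effort': array([-3.15587113e-04, -4.91045952e+01, -4.03892621e-01, -3.12757730e+01,
       -6.36419677e-02,  3.35000083e-02,  3.56153942e-05]), 'tool_pos': array([ 0.2872763 , -0.5830973 ,  0.22259602]), 'tool_rot': array([1.79994602e+02, 1.08789542e-03, 2.62306075e+01]), 'force': array([ 0.31598119, -0.18777824,  0.0991101 ]), 'wrist_torque': array([-0.01809033, -0.03098267, -0.0392864 ]), 'grasp_force': 0.0, 'grip_width': 0.0869472447862984}
```

Run:
```python
import cv2
a=cv2.imread("pics/top0.png")[120:280,90:420]; cv2.imwrite("pics/topc.png",cv2.resize(a,None,fx=2.4,fy=2.4,interpolation=cv2.INTER_CUBIC))
a=cv2.imread("pics/side0.png")[140:290,170:370]; cv2.imwrite("pics/sidec.png",cv2.resize(a,None,fx=4,fy=4,interpolation=cv2.INTER_CUBIC))
```

```text
(no output)
```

View pics/topc.png

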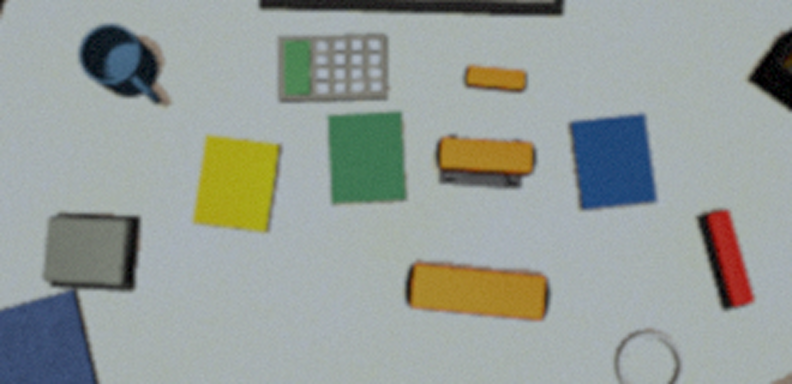

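View pics/sidec.png

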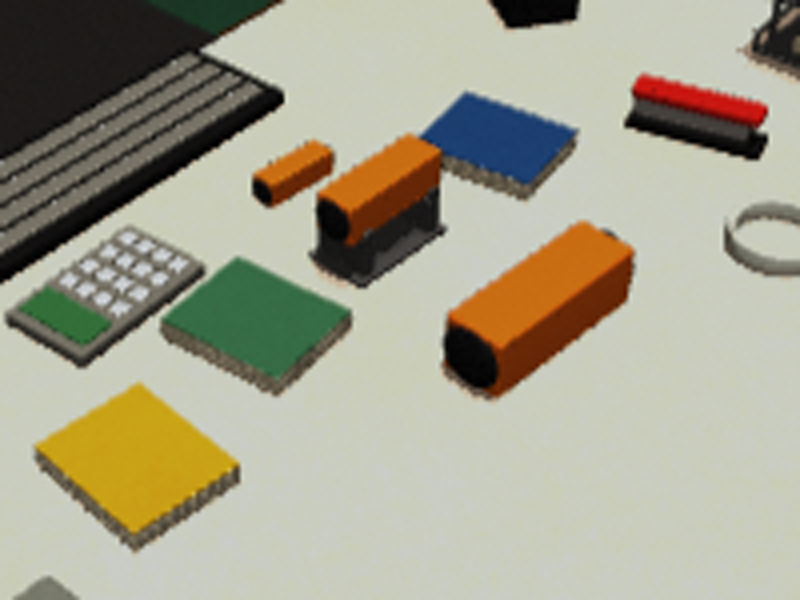

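Run:
```python
from h import *
from scipy.optimize import least_squares
c=read_camera("top"); f=c["frame"].astype(int)
R,G,B=f[...,0],f[...,1],f[...,2]
m=((R>150)&(R-B>80)&(G<R-30)).astype(np.uint8)
n,l,st,ce=cv2.connectedComponentsWithStats(m)
for i in range(1,n):
    if st[i,4]<100: continue
    ys,xs=np.nonzero(l==i); P=np.array([plane(c,x,y,.08)[:2] for x,y in zip(xs,ys)])
    w,v=np.linalg.eigh(np.cov(P.T)); print(P.mean(0).round(4),np.degrees(np.arctan2(v[1,1],v[0,1])).round(1),np.sqrt(12*w).round(3),st[i])
for t in ["green_stack","yellow_stack"]:
    s=silhouettes("top",t)[0]; ys,xs=np.nonzero(s["pixels"]);P=np.array([plane(c,x,y,.02)[:2] for x,y in zip(xs,ys)])
    w,v=np.linalg.eigh(np.cov(P.T)); print(t,P.mean(0).round(4),np.degrees(np.arctan2(v[1,1],v[0,1])).round(1),np.sqrt(12*w).round(3))
    r=cv2.minAreaRect((P*1000).astype(np.float32));print(r)
```

```text
[ 0.709  -0.0916] 86.2 [0.021 0.069] [285 148  23   8 151]
[ 0.6081 -0.0808] 87.6 [0.035 0.112] [274 177  37  14 424]
[ 0.485  -0.3905] -164.8 [0.024 0.115] [386 208  18  39 306]
[ 0.4343 -0.0741] 85.8 [0.053 0.162] [262 230  55  23 959]
green_stack [0.6069 0.0732] -172.3 [0.103 0.122]
((607.8193969726562, 72.6942138671875), (124.9933090209961, 105.11416625976562), 6.311816692352295)
yellow_stack [0.5678 0.2457] 170.6 [0.103 0.121]
((568.044921875, 245.73385620117188), (105.56755065917969, 121.61941528320312), 83.4325180053711)
```

Request:
play_rows(steps=[[[0.034, -0.0205, 0, 0, 0, 0, 0.087], [0.034, -0.0205, 0, 0, 0, 0, 0.087], [0.034, -0.0205, 0, 0, 0, 0, 0.087], [0.034, -0.0205, 0, 0, 0, 0, 0.087], [0.034, -0.0205, 0, 0, 0, 0, 0.087], [0.034, -0.0205, 0, 0, 0, 0, 0.087], [0.034, -0.0205, 0, 0, 0, 0, 0.087], [0.034, -0.0205, 0, 0, 0, 0, 0.087], [0.034, -0.0205, 0, 0, 0, 0, 0.087], [0.034, -0.0205, 0, 0, 0, 0, 0.087], [0.034, -0.0205, 0, 0, 0, 0, 0.087], [0.034, -0.0205, 0, 0, 0, 0, 0.087]]])

```text
time_s: 2.15
tool_pos: [0.5452, -0.1808, 0.2228]
tool_rot: [180.0, -0.0, 26.2]
force: [0.8, -0.4, -0.0]
grip_width: 0.0871
grasp_force: 0.0
```

Request:
play_rows(steps=[[[0, 0, 0, 0, 0, -0.134, 0.087], [0, 0, 0, 0, 0, -0.134, 0.087], [0, 0, 0, 0, 0, -0.134, 0.087], [0, 0, 0, 0, 0, -0.134, 0.087], [0, 0, 0, 0, 0, -0.134, 0.087], [0, 0, 0, 0, 0, -0.134, 0.087], [0, 0, 0, 0, 0, -0.134, 0.087], [0, 0, 0, 0, 0, -0.134, 0.087], [0, 0, 0, 0, 0, 0, 0.087]]])

```text
time_s: 3.05
tool_pos: [0.5445, -0.1822, 0.2226]
tool_rot: [180.0, 0.0, 87.7]
force: [0.7, 0.8, 1.0]
grip_width: 0.0871
grasp_force: 0.0
```

Request:
play_rows(steps=[[[0.026, 0.0148, 0, 0, 0, 0, 0.087], [0.026, 0.0148, 0, 0, 0, 0, 0.087], [0.026, 0.0148, 0.01, 0, 0, 0, 0.087], [0.026, 0.0148, 0.01, 0, 0, 0, 0.087], [0, 0, 0, 0, 0, 0, 0.087], [0, 0, 0, 0, 0, 0, 0.087]]])

```text
time_s: 3.65
tool_pos: [0.6078, -0.0801, 0.2022]
tool_rot: [-180.0, 0.0, 87.6]
force: [-0.5, -0.6, -0.1]
grip_width: 0.0867
grasp_force: 0.0
```

Run:
```python
from h import *
print(get_obs()["qpos"].round(1),get_obs()["tool_pos"],get_obs()["wrist_torque"])
c=read_camera("wrist"); cv2.imwrite("pics/w1.png",c["frame"][:,:,::-1]); f=c["frame"].astype(int)
R,G,B=f[...,0],f[...,1],f[...,2]
m=((R>130)&(R-B>80)&(G<R-30)).astype(np.uint8)
n,l,st,ce=cv2.connectedComponentsWithStats(m)
for i in range(1,n):
    if st[i,4]<300: continue
    ys,xs=np.nonzero(l==i); P=np.array([plane(c,x,y,.08)[:2] for x,y in zip(xs,ys)])
    r=cv2.minAreaRect((P*1000).astype(np.float32));print(r,st[i])
```

```text
[ 30.6  17.1 -31.2  89.4   9.   76.1  -4. ] [ 0.60784427 -0.08008169  0.20217793] [-0.06194531 -0.0144139  -0.00237789]
((451.5926818847656, -34.786190032958984), (82.52349090576172, 52.015506744384766), 85.85845947265625) [  30   97   72   96 5582]
((610.1318969726562, -44.63172149658203), (38.192108154296875, 38.85963439941406), 87.5382080078125) [ 228  128   46   45 1794]
((704.3477783203125, -82.37127685546875), (64.21116638183594, 20.527528762817383), 85.5840835571289) [ 342  152   32   70 1575]
((445.7479248046875, -113.38233947753906), (71.87125396728516, 50.872249603271484), 86.35902404785156) [  46  195   64   72 3232]
((607.5807495117188, -119.601806640625), (42.4740104675293, 37.09065246582031), 88.29218292236328) [ 231  209   41   43 1660]
```

View pics/w1.png

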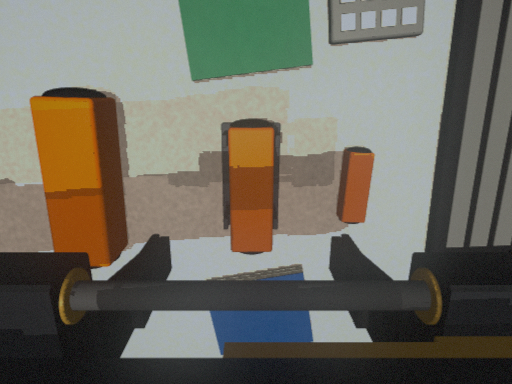

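Request:
play_rows(steps=[[[-0.002, 0.001, 0.03, 0, 0, 0, 0.087], [0, 0, 0.03, 0, 0, 0, 0.087], [0, 0, 0.03, 0, 0, 0, 0.087], [0, 0, 0.03, 0, 0, 0, 0.087], [0, 0, 0.025, 0, 0, 0, 0.087], [0, 0, 0.016, 0, 0, 0, 0.087], [0, 0, 0, 0, 0, 0, 0.087], [0, 0, 0, 0, 0, 0, 0.087]]])

```text
time_s: 4.5
tool_pos: [0.6094, -0.0835, 0.0425]
tool_rot: [179.9, 0.0, 87.6]
force: [0.1, -0.3, 0.8]
grip_width: 0.0868
grasp_force: 0.0
```

Request:
play_rows(steps=[[[0, 0, 0, 0, 0, 0, 0.05], [0, 0, 0, 0, 0, 0, 0.044], [0, 0, 0, 0, 0, 0, 0.034], [0, 0, 0, 0, 0, 0, 0.03], [0, 0, 0, 0, 0, 0, 0.03], [0, 0, 0, 0, 0, 0, 0.03], [0, 0, 0, 0, 0, 0, 0.03]]], force=50)

```text
time_s: 5.2
tool_pos: [0.6088, -0.0826, 0.0415]
tool_rot: [-180.0, 0.0, 87.7]
force: [-1.0, 1.2, -0.3]
grip_width: 0.0399
grasp_force: 50.0
```

Run:
```python
from h import *
F=[]
for i in range(8):
    read_camera("wrist"); o=get_obs(); F.append(np.r_[o["force"],o["wrist_torque"]])
print(np.mean(F,0).round(3),np.std(F,0).round(3),o["grip_width"],o["grasp_force"])
```

```text
[-0.387 -0.238  0.347 -0.005 -0.009  0.023] [0.348 0.459 0.383 0.019 0.039 0.024] 0.039584946324088426 49.99134938232601
```

Lift level, slowly, and feel.

Request:
play_rows(steps=[[[0, 0, -0.005, 0, 0, 0, 0.03], [0, 0, -0.01, 0, 0, 0, 0.03], [0, 0, -0.012, 0, 0, 0, 0.03], [0, 0, -0.012, 0, 0, 0, 0.03], [0, 0, -0.012, 0, 0, 0, 0.03], [0, 0, -0.012, 0, 0, 0, 0.03], [0, 0, -0.007, 0, 0, 0, 0.03], [0, 0, 0, 0, 0, 0, 0.03], [0, 0, 0, 0, 0, 0, 0.03], [0, 0, 0, 0, 0, 0, 0.03]]])

```text
time_s: 6.6
tool_pos: [0.6083, -0.0827, 0.1107]
tool_rot: [-179.9, -0.0, 87.7]
force: [1.0, 0.0, -2.8]
grip_width: 0.0402
grasp_force: 50.0
```

Run:
```python
from h import *
F=[]
for i in range(16):
    c=read_camera("wrist" if i<15 else "side"); o=get_obs(); F.append(np.r_[o["force"],o["wrist_torque"]])
print(np.mean(F,0).round(3),np.std(F,0).round(3),o["grip_width"],o["grasp_force"],o["qpos"].round(1),o["tool_pos"])
cv2.imwrite("pics/s2.png",cv2.resize(c["frame"][140:260,170:330,::-1],None,fx=4,fy=4,interpolation=cv2.INTER_CUBIC))
```

```text
[ 0.233 -0.064 -3.513 -0.102 -0.087 -0.004] [0.279 0.505 0.508 0.032 0.025 0.032] 0.04010527533678721 49.989569932222366 [ 30.1  21.2 -30.4  95.3  11.5  66.6  -5.6] [ 0.60884359 -0.08267281  0.11155988]
```

View pics/s2.png

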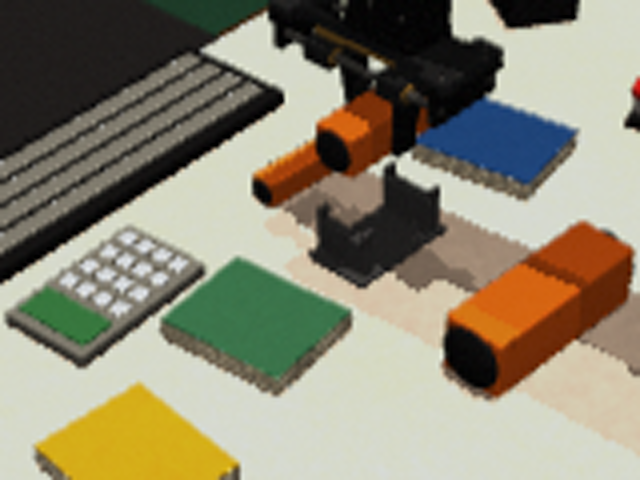

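Request:
play_rows(steps=[[[0, 0, 0, 0, 0, 0.13, 0.03], [0, 0, 0, 0, 0, 0.13, 0.03], [0, 0, 0, 0, 0, 0.13, 0.03], [0, 0, 0, 0, 0, 0.13, 0.03], [0, 0, 0, 0, 0, 0.13, 0.03], [0, 0, 0, 0, 0, 0.13, 0.03], [0, 0, 0, 0, 0, 0.13, 0.03], [0, 0, 0, 0, 0, 0.13, 0.03], [0, 0, 0, 0, 0, 0.13, 0.03], [0, 0, 0, 0, 0, 0.13, 0.03], [0, 0, 0, 0, 0, 0, 0.03], [0, 0, 0, 0, 0, 0, 0.03]]])

```text
time_s: 8.6
tool_pos: [0.6088, -0.0824, 0.1115]
tool_rot: [-180.0, 0.0, 13.4]
force: [-0.6, -0.2, -3.5]
grip_width: 0.0395
grasp_force: 50.0
```

Run:
```python
from h import *
F=[]
for i in range(20):
    c=read_camera("wrist"); o=get_obs(); F.append(np.r_[o["force"],o["wrist_torque"]])
print(np.mean(F,0).round(3),np.std(F,0).round(3),o["qpos"].round(1),o["tool_pos"],o["tool_rot"])
```

```text
[-0.147 -0.048 -3.457 -0.006  0.104 -0.   ] [0.58  0.483 0.626 0.029 0.036 0.027] [ 20.8  19.6 -18.9  95.6   6.8  66.  -76.7] [ 0.60882917 -0.08262484  0.11150665] [1.79996197e+02 5.74457785e-03 1.31694189e+01]
```

Request:
play_rows(steps=[[[0, 0, -0.012, 0, 0, -0.13, 0.03], [0, 0, -0.012, 0, 0, -0.13, 0.03], [0, 0, -0.012, 0, 0, -0.13, 0.03], [0, 0, -0.012, 0, 0, -0.13, 0.03], [0, 0, -0.012, 0, 0, -0.13, 0.03], [0, 0, -0.012, 0, 0, -0.13, 0.03], [0, 0, -0.012, 0, 0, -0.13, 0.03], [0, 0, -0.012, 0, 0, -0.13, 0.03], [0, 0, -0.012, 0, 0, -0.13, 0.03], [0, 0, -0.012, 0, 0, -0.13, 0.03], [0, 0, 0, 0, 0, 0, 0.03]]])

```text
time_s: 10.7
tool_pos: [0.61, -0.0827, 0.2335]
tool_rot: [179.8, 0.0, 87.7]
force: [-0.3, 0.2, -2.8]
grip_width: 0.0398
grasp_force: 50.0
```

Request:
play_rows(steps=[[[0, 0, 0, 0, -0.1, 0, 0.03], [0, 0, 0, 0, -0.1, 0, 0.03], [0, 0, 0, 0, -0.1, 0, 0.03], [0, 0, 0, 0, -0.1, 0, 0.03], [0, 0, 0, 0, -0.1, 0, 0.03], [0, 0, 0, 0, -0.1, 0, 0.03], [0, 0, 0, 0, -0.1, 0, 0.03], [0, 0, 0, 0, -0.1, 0, 0.03], [0, 0, 0, 0, 0, 0, 0.03]]])

```text
time_s: 11.6
tool_pos: [0.608, -0.0784, 0.227]
tool_rot: [-179.6, 45.7, 88.2]
force: [-0.3, 0.9, -4.3]
grip_width: 0.0396
grasp_force: 50.0
```

Run:
```python
from h import *
o=get_obs(); print(o["qpos"].round(1),o["tool_pos"],o["tool_rot"])
```

```text
[  2.4  24.2 -27.4  90.4  50.3  94.  -35.6] [ 0.60803104 -0.07842033  0.22702021] [-179.59735939   45.70142612   88.22041917]
```

Request:
play_rows(steps=[[[0, 0, 0, 0, -0.08, 0, 0.03], [0, 0, 0, 0, -0.08, 0, 0.03], [0, 0, 0, 0, -0.08, 0, 0.03], [0, 0, 0, 0, -0.08, 0, 0.03], [0, 0, 0, 0, -0.08, 0, 0.03], [0, 0, 0, 0, -0.08, 0, 0.03], [0, 0, 0, 0, -0.08, 0, 0.03], [0, 0, 0, 0, -0.08, 0, 0.03], [0, 0, 0, 0, -0.08, 0, 0.03], [0, 0, 0, 0, -0.05, 0, 0.03], [0, 0, 0, 0, 0, 0, 0.03], [0, 0, 0, 0, 0, 0, 0.03]]])

```text
time_s: 12.8
tool_pos: [0.6091, -0.0832, 0.2314]
tool_rot: [162.5, 89.8, 70.1]
force: [0.0, 0.6, -2.8]
grip_width: 0.0397
grasp_force: 50.0
```

Run:
```python
from h import *
from scipy.spatial.transform import Rotation as S
o=get_obs(); print(o["qpos"].round(1),o["tool_pos"],o["tool_rot"]); print(S.from_euler("xyz",o["tool_rot"],degrees=True).as_matrix().round(3))
```

```text
[-17.4  43.8 -12.5  90.9  74.2 115.8 -50.1] [ 0.60910163 -0.08324174  0.23139077] [162.51815405  89.77134388  70.10131801]
[[ 0.001  0.999 -0.042]
 [ 0.004 -0.042 -0.999]
 [-1.     0.001 -0.004]]
```

Request:
play_rows(steps=[[[0, 0, -0.0137, 0, 0, 0, 0.03], [0, 0, -0.0137, 0, 0, 0, 0.03], [0, 0, -0.0137, 0, 0, 0, 0.03], [0, 0, -0.0137, 0, 0, 0, 0.03], [0, 0, -0.0137, 0, 0, 0, 0.03], [0, 0, -0.0137, 0, 0, 0, 0.03], [0, 0, -0.0137, 0, 0, 0, 0.03], [0, 0, -0.0137, 0, 0, 0, 0.03], [0, 0, -0.0137, 0, 0, 0, 0.03], [0, 0, -0.0137, 0, 0, 0, 0.03], [0, 0, 0, 0, 0, 0, 0.03], [0, 0, 0, 0, 0, 0, 0.03]]])

```text
time_s: 14.0
tool_pos: [0.6147, 0.054, 0.2321]
tool_rot: [158.4, 89.8, 66.0]
force: [-0.3, -0.5, -4.0]
grip_width: 0.0394
grasp_force: 50.0
```

Run:
```python
from h import *
from scipy.spatial.transform import Rotation as S
o=get_obs(); print(o["qpos"].round(1),o["tool_pos"],o["tool_rot"]); print(S.from_euler("xyz",o["tool_rot"],degrees=True).as_matrix().round(3))
c=read_camera("side");cv2.imwrite("pics/s3.png",c["frame"][:,:,::-1])
```

```text
[-38.5  49.6   4.   79.   61.7 117.1 -44.7] [0.61471388 0.05404142 0.23213542] [158.37734882  89.79447238  66.02261648]
[[ 0.001  0.999 -0.041]
 [ 0.003 -0.041 -0.999]
 [-1.     0.001 -0.003]]
```

View pics/s3.png

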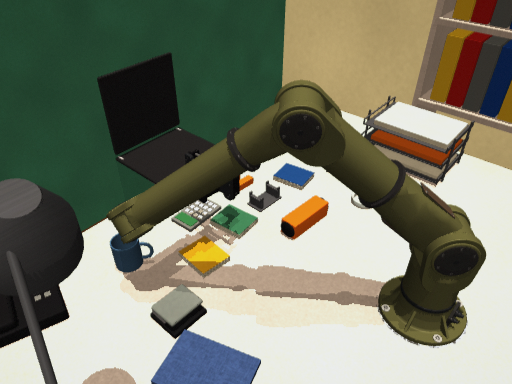

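Run:
```python
from h import *
t=read_camera("top"); s=read_camera("side"); cv2.imwrite("pics/t4.png",t["frame"][:,:,::-1])
print("wrist",plane(s,130,220,.23),plane(s,118,210,.23),plane(s,140,235,.23))
print("mug base",plane(s,127,270,0),"rim top view",plane(t,140,142,.09),plane(t,140,145,.0))
print(proj(s,np.array([.62,.35,.23])),proj(t,np.array([.62,.35,.23])))
```

```text
wrist [0.63227733 0.42184897 0.23      ] [0.68777305 0.4182939  0.23      ] [0.56912774 0.43944132 0.23      ]
mug base [7.03301458e-01 4.29181754e-01 1.11022302e-16] rim top view [0.72498925 0.39073166 0.09      ] [0.7369888  0.42041891 0.        ]
[155.66801376 208.17339797] [135.98003393 167.56939426]
```

View pics/t4.png

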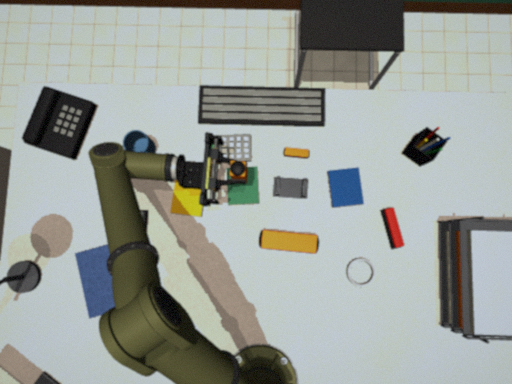

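Request:
play_rows(steps=[[[0, 0, 0, -0.08, 0, 0, 0.03], [0, 0, 0, -0.08, 0, 0, 0.03], [0, 0, 0, -0.08, 0, 0, 0.03], [0, 0, 0, -0.08, 0, 0, 0.03], [0, 0, 0, -0.08, 0, 0, 0.03], [0, 0, 0, -0.08, 0, 0, 0.03], [0, 0, 0, 0, 0, 0, 0.03], [0, 0, 0, 0, 0, 0, 0.03]]])

```text
time_s: 14.95
tool_pos: [0.6145, 0.0535, 0.2321]
tool_rot: [128.1, 89.9, 63.1]
force: [0.3, -0.5, -2.4]
grip_width: 0.0397
grasp_force: 50.0
```

```bash
cat > st.py <<'E'
from h import *
from scipy.spatial.transform import Rotation as S
o=get_obs(); print(o["qpos"].round(1),o["tool_pos"].round(4)); R=S.from_euler("xyz",o["tool_rot"],degrees=True).as_matrix(); print(R.round(3)); print("grasp",(o["tool_pos"]-.019*R[:,2]).round(4), "force",o["force"].round(1),"heading",np.degrees(np.arctan2(R[1,2],R[0,2])).round(1))
d=np.array([.6075,.073,.085+.05])-(o["tool_pos"]-.019*R[:,2]); print("tool shift to .05 above:",(R.T@d).round(4))
E
python3 st.py
```

```text
[-43.2  35.8   0.6 104.8  75.9 100.8 -52. ] [0.6145 0.0535 0.2321]
[[ 0.001  0.906  0.423]
 [ 0.001  0.423 -0.906]
 [-1.     0.001 -0.001]]
grasp [0.6065 0.0707 0.2322] force [ 0.3 -0.5 -2.4] heading -65.0
tool shift to .05 above: [ 0.0972  0.0018 -0.0016]
```

Request:
play_rows(steps=[[[0, 0, 0, -0.08, 0, 0, 0.03], [0, 0, 0, -0.08, 0, 0, 0.03], [0, 0, 0, -0.08, 0, 0, 0.03], [0, 0, 0, -0.08, 0, 0, 0.03], [0, 0, 0, -0.08, 0, 0, 0.03], [0, 0, 0, -0.08, 0, 0, 0.03], [0, 0, 0, 0, 0, 0, 0.03], [0, 0, 0, 0, 0, 0, 0.03]]])

```text
time_s: 15.75
tool_pos: [0.6152, 0.0539, 0.2323]
tool_rot: [81.8, 89.9, 44.3]
force: [0.4, -0.2, -4.0]
grip_width: 0.0394
grasp_force: 50.0
```

```bash
python3 st.py
```

```text
[-43.9  22.4  -0.4 128.8  97.3  86.2 -61.6] [0.6152 0.0539 0.2323]
[[ 0.001  0.609  0.793]
 [ 0.001  0.793 -0.609]
 [-1.     0.002  0.   ]]
grasp [0.6002 0.0655 0.2322] force [ 0.4 -0.2 -4. ] heading -37.5
tool shift to .05 above: [0.0973 0.0102 0.0012]
```

Request:
play_rows(steps=[[[0.012, 0.001, 0, 0, 0, 0, 0.03], [0.012, 0.001, 0, 0, 0, 0, 0.03], [0.012, 0.001, 0, 0, 0, 0, 0.03], [0.012, 0.001, 0, 0, 0, 0, 0.03], [0.012, 0.001, 0, 0, 0, 0, 0.03], [0.012, 0.001, 0, 0, 0, 0, 0.03], [0.012, 0.002, 0.001, 0, 0, 0, 0.03], [0.013, 0.002, 0, 0, 0, 0, 0.03], [0, 0, 0, 0, 0, 0, 0.03], [0, 0, 0, 0, 0, 0, 0.03]]])

```text
time_s: 16.75
tool_pos: [0.6222, 0.0625, 0.1347]
tool_rot: [72.8, 89.9, 35.4]
force: [0.0, 0.6, -4.0]
grip_width: 0.0395
grasp_force: 50.0
```

```bash
python3 st.py
python3 - <<'E'
from h import *
a=read_camera("side")["frame"][:,:,::-1]; b=read_camera("top")["frame"][:,:,::-1]
cv2.imwrite("pics/st5.png",np.hstack([cv2.resize(a[130:330,140:340],(400,400)),cv2.resize(b[100:300,90:290],(400,400))]))
E
```

```text
[-44.   36.9  -0.4 125.6  98.   87.8 -72.7] [0.6222 0.0625 0.1347]
[[ 0.001  0.607  0.795]
 [ 0.001  0.795 -0.607]
 [-1.     0.001  0.   ]]
grasp [0.6071 0.074  0.1347] force [ 0.   0.6 -4. ] heading -37.4
tool shift to .05 above: [-0.0003 -0.0006  0.001 ]
```

View pics/st5.png

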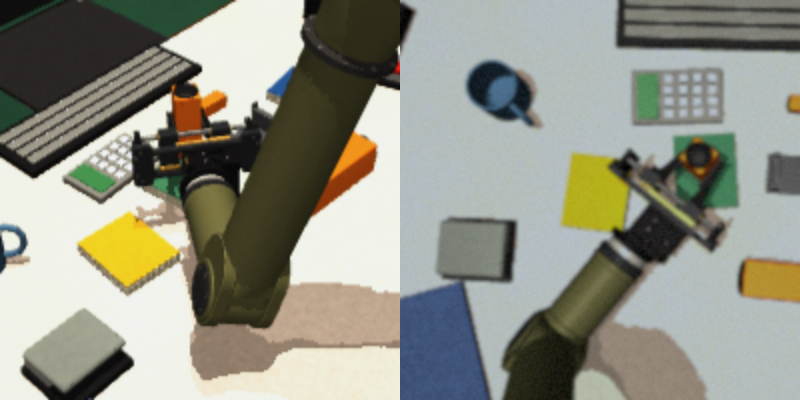

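Request:
play_rows(steps=[[[0.008, 0, 0, 0, 0, 0, 0.03], [0.008, 0, 0, 0, 0, 0, 0.03], [0.008, 0, 0, 0, 0, 0, 0.03], [0.008, 0, 0, 0, 0, 0, 0.03], [0.006, 0, 0, 0, 0, 0, 0.03], [0.005, 0, 0, 0, 0, 0, 0.03], [0.002, 0, 0, 0, 0, 0, 0.03], [0, 0, 0, 0, 0, 0, 0.03], [0, 0, 0, 0, 0, 0, 0.03]]])

```text
time_s: 17.75
tool_pos: [0.6214, 0.0617, 0.0899]
tool_rot: [93.1, 90.0, 55.7]
force: [0.0, -1.0, -4.1]
grip_width: 0.0397
grasp_force: 50.0
```

```bash
python3 st.py
python3 - <<'E'
from h import *
F=[]
for i in range(10):
    c=read_camera("side"); o=get_obs(); F.append(o["force"])
print(np.mean(F,0).round(2)); cv2.imwrite("pics/s6.png",cv2.resize(c["frame"][150:320,150:330,::-1],None,fx=3.5,fy=3.5,interpolation=cv2.INTER_CUBIC))
E
```

```text
[-44.   43.2  -0.4 124.   98.2  88.4 -77.4] [0.6214 0.0617 0.0899]
[[ 0.     0.607  0.795]
 [ 0.001  0.795 -0.607]
 [-1.     0.001 -0.   ]]
grasp [0.6063 0.0732 0.0899] force [ 0.  -1.  -4.1] heading -37.3
tool shift to .05 above: [-0.0451  0.0006  0.0011]
[ 0.07  0.19 -3.2 ]
```

View pics/s6.png

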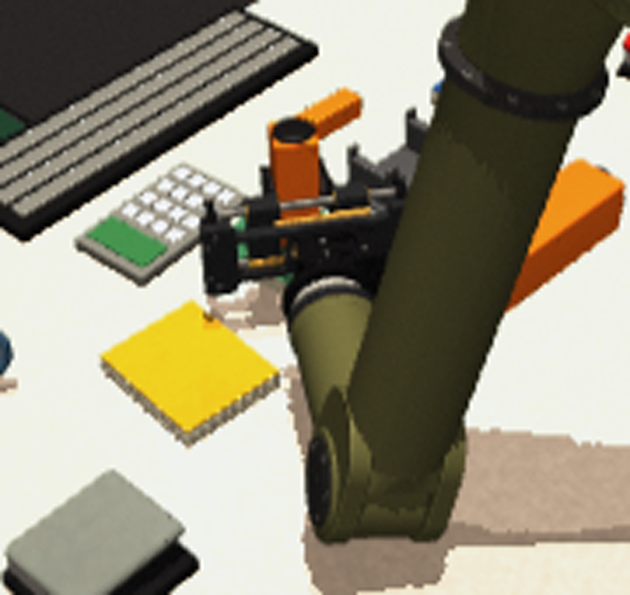

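Request:
play_rows(steps=[[[0.001, 0, 0, 0, 0, 0, 0.03], [0.001, 0, 0, 0, 0, 0, 0.03], [0.001, 0, 0, 0, 0, 0, 0.03], [0.001, 0, 0, 0, 0, 0, 0.03], [0, 0, 0, 0, 0, 0, 0.03], [0, 0, 0, 0, 0, 0, 0.03]]])

```text
time_s: 18.85
tool_pos: [0.6213, 0.0617, 0.0856]
tool_rot: [127.1, 90.0, 89.8]
force: [-0.3, 0.7, -4.1]
grip_width: 0.0397
grasp_force: 50.0
```

Request:
play_rows(steps=[[[0.0005, 0, 0, 0, 0, 0, 0.03], [0.0005, 0, 0, 0, 0, 0, 0.03], [0, 0, 0, 0, 0, 0, 0.03], [0, 0, 0, 0, 0, 0, 0.03], [0, 0, 0, 0, 0, 0, 0.03]]])

```text
time_s: 19.35
tool_pos: [0.6213, 0.0617, 0.0847]
tool_rot: [118.7, 90.0, 81.3]
force: [-0.1, -0.4, -3.8]
grip_width: 0.0398
grasp_force: 50.0
```

```bash
cat > f.py <<'E'
from h import *
F=[]
for i in range(6):
    c=read_camera("side"); o=get_obs(); F.append(np.r_[o["force"],o["wrist_torque"],o["tool_pos"]])
print(np.mean(F,0).round(4))
E
python3 f.py
```

```text
[-2.5000e-03  2.8600e-02 -3.6603e+00  1.2435e+00  1.4185e+00 -4.0000e-04
  6.2130e-01  6.1700e-02  8.4700e-02]
```

Request:
play_rows(steps=[[[0.0005, 0, 0, 0, 0, 0, 0.03], [0.0005, 0, 0, 0, 0, 0, 0.03], [0, 0, 0, 0, 0, 0, 0.03], [0, 0, 0, 0, 0, 0, 0.03]]])

```text
time_s: 20.05
tool_pos: [0.6214, 0.0617, 0.0844]
tool_rot: [38.4, 89.9, 1.0]
force: [-1.0, 0.9, 0.7]
grip_width: 0.0397
grasp_force: 50.0
```

```bash
python3 f.py
```

```text
[-2.0451  0.6358  2.4076  0.5538  0.5689 -0.1157  0.6214  0.0617  0.0844]
```

Request:
play_rows(steps=[[[-0.0005, 0, 0, 0, 0, 0, 0.03], [0, 0, 0, 0, 0, 0, 0.03], [0, 0, 0, 0, 0, 0, 0.03]]], force=10)

```text
time_s: 20.65
tool_pos: [0.6214, 0.0615, 0.0843]
tool_rot: [95.7, 90.0, 58.3]
force: [-0.6, -0.5, 1.5]
grip_width: 0.0397
grasp_force: 10.0
```

```bash
python3 f.py
```

```text
[-0.563  -0.0657  2.1622  0.542   0.5228 -0.0474  0.6214  0.0616  0.0843]
```

Request:
play_rows(steps=[[[0, 0, 0, 0, 0, 0, 0.041], [0, 0, 0, 0, 0, 0, 0.042], [0, 0, 0, 0, 0, 0, 0.044], [0, 0, 0, 0, 0, 0, 0.048], [0, 0, 0, 0, 0, 0, 0.055], [0, 0, 0, 0, 0, 0, 0.065], [0, 0, 0, 0, 0, 0, 0.075], [0, 0, 0, 0, 0, 0, 0.087], [0, 0, 0, 0, 0, 0, 0.087], [0, 0, 0, 0, 0, 0, 0.087]]])

```text
time_s: 21.95
tool_pos: [0.6213, 0.0617, 0.0841]
tool_rot: [123.2, 90.0, 85.8]
force: [-1.6, 0.0, 0.5]
grip_width: 0.0842
grasp_force: 0.0
```

```bash
python3 f.py
python3 - <<'E'
from h import *
c=read_camera("side");cv2.imwrite("pics/s7.png",cv2.resize(c["frame"][150:270,180:300,::-1],None,fx=4,fy=4,interpolation=cv2.INTER_CUBIC))
E
```

```text
[-0.302  -0.1755 -0.3214  0.8073  0.8578 -0.0045  0.6213  0.0617  0.0841]
```

View pics/s7.png

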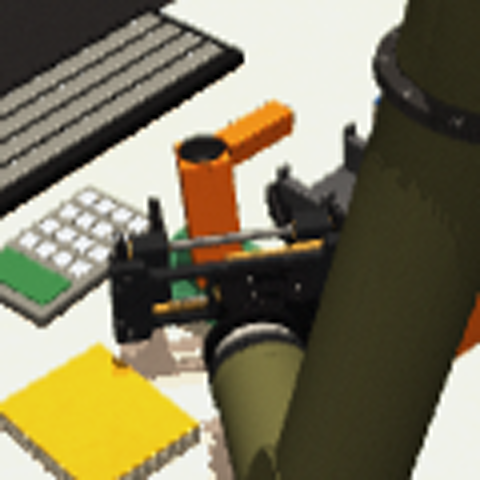

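Request:
play_rows(steps=[[[-0.004, 0, 0, 0, 0, 0, 0.087], [-0.008, 0, 0, 0, 0, 0, 0.087], [-0.012, 0, 0, 0, 0, 0, 0.087], [-0.012, 0, 0, 0, 0, 0, 0.087], [-0.012, 0, 0, 0, 0, 0, 0.087], [-0.012, 0, 0, 0, 0, 0, 0.087], [-0.012, 0, 0, 0, 0, 0, 0.087], [-0.012, 0, 0, 0, 0, 0, 0.087], [-0.012, 0, 0, 0, 0, 0, 0.087], [-0.012, 0, 0, 0, 0, 0, 0.087], [-0.012, 0, 0, 0, 0, 0, 0.087], [0, 0, 0, 0, 0, 0, 0.087]]])

```text
time_s: 23.5
tool_pos: [0.6216, 0.0617, 0.2062]
tool_rot: [78.9, 89.8, 41.5]
force: [1.1, -0.0, 0.7]
grip_width: 0.0869
grasp_force: 0.0
```

Request:
play_rows(steps=[[[0, 0, -0.01, 0, 0, 0, 0.087], [0, 0, -0.01, 0, 0, 0, 0.087], [0, 0, -0.01, 0, 0, 0, 0.087], [0, 0, -0.01, 0, 0, 0, 0.087], [0, 0, 0, 0, 0, 0, 0.087], [0, 0, 0, 0, 0, 0, 0.087]]])

```text
time_s: 24.1
tool_pos: [0.5894, 0.0864, 0.2039]
tool_rot: [161.0, 90.0, 123.7]
force: [-0.5, -0.1, 0.6]
grip_width: 0.0872
grasp_force: 0.0
```

```bash
python3 st.py
python3 - <<'E'
from h import *
a=read_camera("side");b=read_camera("top")
for n,c in (("side",a),("top",b)):
    for s in silhouettes(n,"marker"): print(n,round(s["p"],2),[int(e) for e in s["extent"]])
    print([proj(c,np.array([.607,.073,z])).round(0) for z in (.02,.15)])
cv2.imwrite("pics/f8.png",np.hstack([cv2.resize(a["frame"][150:270,180:300,::-1],(400,400)),cv2.resize(b["frame"][120:240,170:290,::-1],(400,400))]))
E
```

```text
[-47.   26.5  -2.9 128.2  93.3  89.9 -64.7] [0.5894 0.0864 0.2039]
[[-0.     0.606  0.796]
 [ 0.     0.796 -0.606]
 [-1.     0.    -0.001]]
grasp [0.5743 0.0979 0.204 ] force [-0.5 -0.1  0.6] heading -37.3
tool shift to .05 above: [0.0689 0.0003 0.0415]
side 0.73 [223, 186, 237, 220]
side 0.59 [316, 204, 328, 223]
side 0.59 [234, 175, 248, 186]
[array([234., 218.]), array([233., 186.])]
top 0.87 [261, 229, 316, 252]
top 0.73 [282, 146, 307, 160]
top 0.66 [230, 169, 249, 192]
[array([243., 186.]), array([240., 179.])]
```

View pics/f8.png

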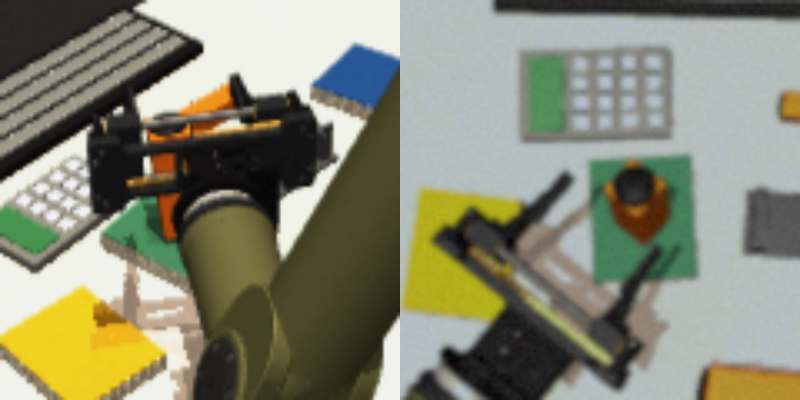

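Run:
```python
from h import *
for i in range(24):
    c=read_camera("top")
    if i%4: continue
    g=c["frame"][160:200,228:258].astype(int)
    R,G,B=g[...,0],g[...,1],g[...,2]
    d=(R<70)&(G<70); o=(R-G>40)
    f=lambda m:(np.argwhere(m).mean(0)+[160,228]).round(2)
    print(d.sum(),f(d),f(o))
p=f(d)
print(plane(c,p[1],p[0],.15),get_obs()["time_s"])
cv2.imwrite("pics/x.png",c["frame"][:,:,::-1])
print(proj(c,np.array([.6075,.073,.149])))
```

```text
137 [178.88 241.22] [183.39 242.07]
136 [178.93 241.21] [183.31 241.9 ]
138 [178.83 241.16] [183.3  241.93]
137 [179.01 241.14] [183.05 241.89]
137 [178.57 241.05] [183.17 242.04]
138 [178.74 241.16] [183.45 242.12]
[0.60916801 0.07108985 0.15      ] 25.5
[240.49994346 179.34812215]
```

```bash
python3 -c "
from cell import *
print(sign_off())"
```

```text
the job is handed in; nothing more can be done
None
```

The marker is standing upright and still, heavy end down, in the middle of the green-topped pile. The gripper is open and clear of it, the stapler and hole punch were not touched, and I handed the job in at about 25.5 s.

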